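# Set the food processor's key bank to the dough speed

## Task

The food processor still has a square speed key pressed in. First press the long stop key fully down so that the square key pops up; then press the round dough key fully down so that the long key pops up. Leave the other square key alone, and let go with only the round key down.

Things in the scene. Friction and masses are not known exactly. Their poses are not given: they have to be found in the camera images.
- long_key: Stop key: the one long key, 60 mm (x) by 30 mm (y), grey plastic, in a row of four grey keys on the low front deck of a white food processor base fixed to the counter. Origin: centre of its flat top; z up, x away from the deck's front edge, y along the row. Starts up. All keys move straight down 10 mm: tops are 99 mm above the counter when up, 89 mm when fully down; the deck is at 85 mm.
- round_key: Dough key: the one round key, 32 mm across, same plastic, travel and heights; origin and axes alike. Starts up. Interlock: one key is down; pushing another in raises it as far as that one sinks. A push takes about 3 N at first, snaps over past half way and the key stays down by itself; pushed less than half way it springs back. Order in the row varies, 46 mm from centre to centre.
- square_key_in: The 30 x 30 mm square key that is down at the start, its top 10 mm below the other three. Same plastic, travel and heights; origin (centre of its flat top) and axes alike. Beyond the row (+x) the motor block begins 60 mm from the key centres: its top is 126 mm above the counter, with a thin spindle up to 169 mm standing 145 mm from the key centres.
- square_key_out: The other 30 x 30 mm square key, up at the start, to be left alone. Same plastic, travel and heights; origin (centre of its flat top) and axes alike.

How it is judged:
On the way:
1. the long stop key is down and the square key that was in has popped up (height (world z) of long_key below 0.0925 m and height (world z) of each of square_key_in, round_key above 0.0955 m), for 0.2 s.
At the end, for the whole second after the job is handed in: The round key is down (its top below 92.5 mm) and the long key and both square keys are up (tops above 95.5 mm) (height (world z) of round_key below 0.0925 m and height (world z) of each of long_key, square_key_in, square_key_out above 0.0955 m); the robot touches nothing.
It fails at once if the other square key is pressed in by more than 5 mm (height (world z) of square_key_out below 0.094 m).
It also fails if it takes over 35 s, if anything falls off the work surface, if the arm or the gripper's body presses on something with over 40 N, if the wrist force passes 120 N, or if a joint passes its speed limit or range.

## Robot

A 6-joint arm with a two-finger parallel gripper is mounted at the origin on the work surface. World frame = base frame: x ahead of the robot, y to its left, z up, the work surface at z = 0. Lengths are in m, angles in rad, forces in N, time in s.
With the tool pointing down it reaches from about 0.325 to 0.85 m from the base axis. Payload 15.5 kg.
Tool frame: the origin (TCP) lies midway between the tips of the shut fingers; the grasp point (between the pads) lies 19 mm behind it (r.grasp_offset is the x of the grasp point in the tool frame, in m); x points along the fingers, z is the direction in which the jaws open and shut, and the axes are right-handed (so a half turn about x gives the same grasp; the last joint's range is limited). The gripper opens to 91 mm and grips with 3 to 60 N. Pads are 32 mm wide; open, the fingers measure 118 mm over their backs; the gripper's body (76 mm by 178 mm) begins 60 mm behind the grasp point.
Start: joints at [-1.268, 0.494, 1.345, -0, 1.302, -0.096], TCP at [0.242, -0.576, 0.214] pointing down, gripper open.
Joint ranges: [-2.91, 2.91], [-0.82, 2.16], [0.22, 2.67], [-1.22, 4.37], [0.12, 2.79], [-3.08, 3.08]. Speed limits (rad/s): [1.89, 1.89, 2.57, 3.01, 3.01, 3.01].

## Interface

Orientations are given as a unit quaternion [w, x, y, z].
In Python, from rig import status, snapshot, camera_model, close_job, r gives the robot as it stands.
- The arm moves only by the tool drive_tool, never from a script. Its argument "deltas" is text: rows parted by semicolons, each of 7 numbers parted by spaces: the shift along the tool's x, y, z each as a share of 6 cm, from -1 to 1, then the turn, a rotation vector about the tool's x, y, z each as a share of 4 degrees, from -1 to 1, then the finger opening in mm, from 0 to 91.2. A call has exactly 5 rows; each row shifts and turns the pose as measured when the row begins, along the tool's axes as they then stand; what a row does not reach is not made up. A row lasts 1/8 s, in which the tool goes at most 62.5 mm and 10.7 degrees, less where a joint would pass 70% of its speed; a pose out of reach is approached as far as the arm can. A call with a number of a shift or a turn outside -1 to 1 is refused whole. A call with a gripper value outside its range is refused whole. The fingers move at their own pace and stop on an object; "squeeze" is the grip in N (left out, the last holds). Time passes only in rows, so rows that do not move let the fingers close, or fill a call up. It gives the time, the measured TCP pose, the force and the opening at its end, in the units of the state.
- status.read_state(): the state, without advancing time (a new reading comes with each control period).
- snapshot(name): name is "scene" or "top"; returns (picture, depth): 400x640x3 uint8, red, green, blue; 400x640 float32, m along the optical axis (not along the pixel's ray), 0 where there is no reading.
- camera_model(name): a dict with "camera_matrix" (3x3 intrinsics, pixels), "cam_to_world" (4x4, takes a point from camera to world coordinates). Camera axes: x right, y down, z forward; pixel columns grow to the right and rows downward; lengths in m; the calibration is good to about 2 mm. A picture is of the moment at which its call begins. camera_model takes no time and is no camera call.
- close_job(): hands the job in, once; it reports no verdict.
The state is a dict: "time_s": time; "qpos": joint angles; "qvel": joint speeds; "effort": joint torques, N m; "ee_pos": TCP position; "eef_rot": TCP orientation; "contact_force": force on the tool from outside, world axes, zero at the start; "moment": the same for the moment, N m; "width": finger opening in m.
Only numpy, scipy, OpenCV 4.12 (cv2) and the standard library are available. Lean on these libraries where they do the work, as an engineer would, in place of code of your own. Each camera call takes 0.05 s, during which the arm holds its last target.

## Working session

There is one attempt and no reset: what is moved stays moved. The work goes in short steps, Python scripts to look and compute and a tool call to move; the robot and the scene stay as the last step left them, time stands still between calls to the robot, and variables do not carry over. Pictures are saved under pics/ and viewed, and the job is handed in when it is done.

Besides the shell and the picture viewer there is one more tool, called after "Emit:" in YAML: its name, and indented under it one key for each argument. drive_tool: Moves the arm, as the interface text tells. Shift numbers are shares of 6 cm and turn numbers shares of 4 degrees, none past 1 either way. Its arguments: {"type":"object","properties":{"deltas":{"type":"string"},"squeeze":{"type":"number"}},"required":["deltas"]}

```bash
mkdir -p pics; ls; python3 - <<'E'
from rig import status,snapshot,camera_model
import cv2,numpy as np
print(status.read_state())
for n in("top","scene"):
    p,d=snapshot(n);np.savez(f"{n}.npz",p=p,d=d);cv2.imwrite(f"pics/{n}1.png",p[:,:,::-1])
    m=camera_model(n);print(m)
E
```

```text
pics
{'time_s': 0.0, 'qpos': array([-1.26849983e+00,  4.94222753e-01,  1.34614091e+00,  8.92101997e-06,
        1.30248882e+00, -9.54814055e-02]), 'qvel': array([ 1.89880320e-05, -8.27933311e-04,  6.80622837e-04,  3.89055869e-04,
        2.61143009e-03, -1.06812165e-03]), 'effort': array([-3.53639261e-04, -8.78843021e+01, -3.81847823e+01,  7.05788727e-02,
        5.36123989e-02, -9.73139026e-05]), 'ee_pos': array([ 0.24200831, -0.57582732,  0.21331035]), 'eef_rot': array([ 0.58858906,  0.39163694,  0.58927679, -0.39107069]), 'contact_force': array([-0.35508973,  0.41193841, -0.67167987]), 'moment': array([-0.00062759,  0.0500846 ,  0.01166795]), 'width': 0.09130809989783799}
{'camera_matrix': array([[490.49674863,   0.        , 324.32978711],
       [  0.        , 490.49674863, 200.26411903],
       [  0.        ,   0.        ,   1.        ]]), 'cam_to_world': array([[ 0.02547912, -0.98316735,  0.18092204,  0.43420638],
       [-0.99916338, -0.03083698, -0.026863  ,  0.06962094],
       [ 0.03198992, -0.18008623, -0.98313051,  0.83950971],
       [ 0.        ,  0.        ,  0.        ,  1.        ]])}
{'camera_matrix': array([[394.48733971,   0.        , 317.2001833 ],
       [  0.        , 394.48733971, 199.30942244],
       [  0.        ,   0.        ,   1.        ]]), 'cam_to_world': array([[ 0.21487166,  0.54524236, -0.81027214,  1.09683256],
       [ 0.97652287, -0.10697018,  0.1869772 , -0.07716906],
       [ 0.01527293, -0.83142537, -0.5554265 ,  0.51169573],
       [ 0.        ,  0.        ,  0.        ,  1.        ]])}
```

View pics/top1.png

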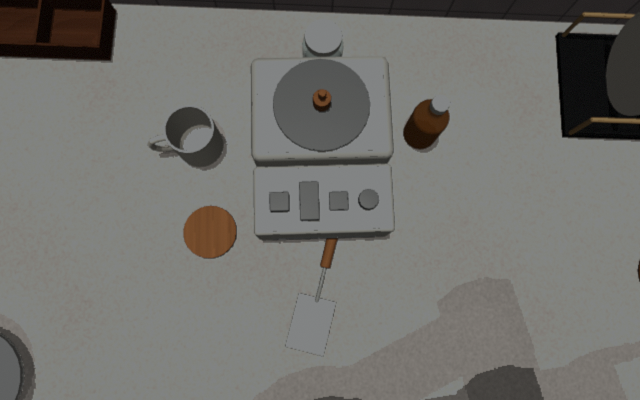

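View pics/scene1.png

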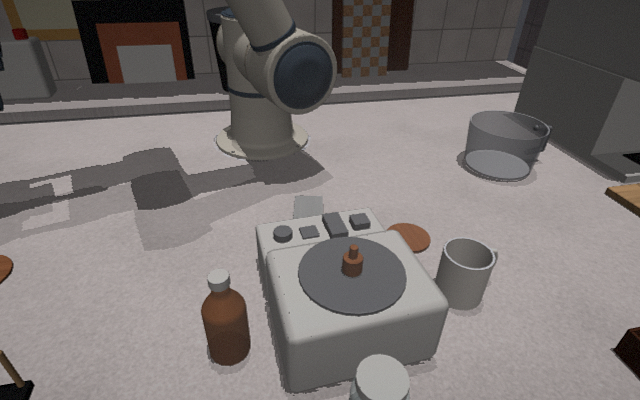

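The top view shows the key row: a square at (279,201), the long key at (309,201), a square at (339,200) and the round key at (368,199). In the scene view the square beside the round key, at (309,232), looks sunk. Next I'll measure positions and heights.

```bash
cat > h.py <<'E'
import numpy as np
def ray(m,u,v,z):
    K=m['camera_matrix'];T=m['cam_to_world']
    d=T[:3,:3]@np.linalg.solve(K,[u,v,1.]);o=T[:3,3]
    return o+d*(z-o[2])/d[2]
def pt(m,u,v,dep):
    T=m['cam_to_world'];return T[:3,:3]@(np.linalg.solve(m['camera_matrix'],[u,v,1.])*dep)+T[:3,3]
E
python3 - <<'E'
from rig import camera_model
from h import *
import cv2
f=np.load('top.npz');p,d=f['p'],f['d'];m=camera_model('top')
roi=np.zeros(p.shape[:2],np.uint8);roi[176:226,262:386]=1
g=cv2.cvtColor(p,cv2.COLOR_RGB2GRAY)
print(g[201,262:386:3])
t,_=cv2.threshold(g[176:226,262:386],0,255,cv2.THRESH_OTSU);print(t)
mask=((g<t)&(roi>0)).astype(np.uint8)
for c in cv2.findContours(mask,cv2.RETR_EXTERNAL,cv2.CHAIN_APPROX_NONE)[0]:
    if cv2.contourArea(c)<100: continue
    r=cv2.minAreaRect(c);mm=np.zeros_like(mask);cv2.drawContours(mm,[c],-1,1,-1);mm=cv2.erode(mm,np.ones((7,7)))
    v,u=np.nonzero(mm);P=np.array([pt(m,a,b,d[b,a]) for a,b in zip(u,v)])
    print(r,cv2.contourArea(c),'depth pt',np.median(P,0).round(4),'ray.099',ray(m,*r[0],.099).round(4),'ray.089',ray(m,*r[0],.089).round(4))
    w=np.array([ray(m,a,b,.099)[:2] for a,b in cv2.boxPoints(r)]);print(' sides mm',(np.linalg.norm(w-np.roll(w,1,0),axis=1)*1e3).round(1))
x=cv2.resize(p[150:250,240:400],None,fx=5,fy=5,interpolation=cv2.INTER_CUBIC);cv2.imwrite('pics/topz.png',x[:,:,::-1])
s=np.load('scene.npz')['p'];x=cv2.resize(s[190:270,240:400],None,fx=5,fy=5,interpolation=cv2.INTER_CUBIC);cv2.imwrite('pics/scenez.png',x[:,:,::-1])
E
```

```text
[131 131 124  98  99  98  98  98  99  79 131 131 128  98  98  99  99  98
  97 104 131 130 124  98  97  97  97  96  95 130 131 131  63 101  99  97
  96  94  93 129 131 131]
111.0
((338.5, 200.5), (19.0, 19.0), 90.0) 355.5 depth pt [0.572  0.027  0.0899] ray.099 [0.5708 0.0276 0.099 ] ray.089 [0.5726 0.027  0.089 ]
 sides mm [29.7 29.3 29.7 29.1]
((279.0, 201.5), (21.0, 20.0), 90.0) 399.5 depth pt [0.5656 0.1187 0.0999] ray.099 [0.5664 0.1187 0.099 ] ray.089 [0.5682 0.1194 0.089 ]
 sides mm [32.6 30.7 32.7 30.4]
((368.0, 199.5), (21.0, 20.0), 90.0) 340.5 depth pt [ 0.5739 -0.0177  0.0996] ray.099 [ 0.5738 -0.0179  0.099 ] ray.089 [ 0.5757 -0.019   0.089 ]
 sides mm [32.9 31.  32.9 30.8]
((309.0, 201.0), (40.0, 20.0), 90.0) 759.0 depth pt [0.5684 0.0729 0.0998] ray.099 [0.5686 0.0729 0.099 ] ray.089 [0.5704 0.0729 0.089 ]
 sides mm [62.3 30.9 62.4 30.4]
```

View pics/scenez.png

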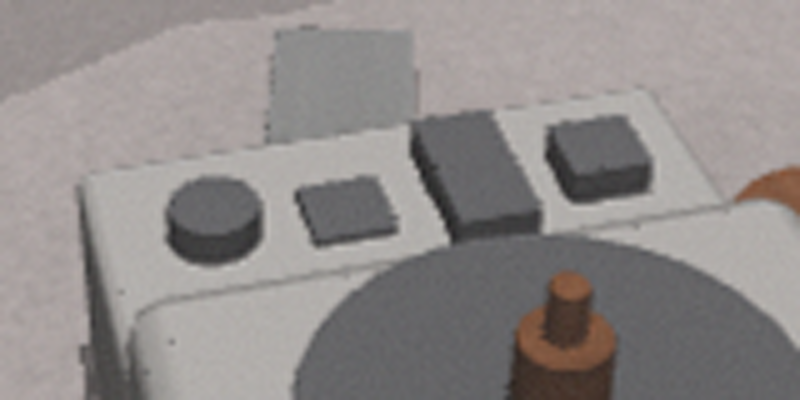

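View pics/topz.png

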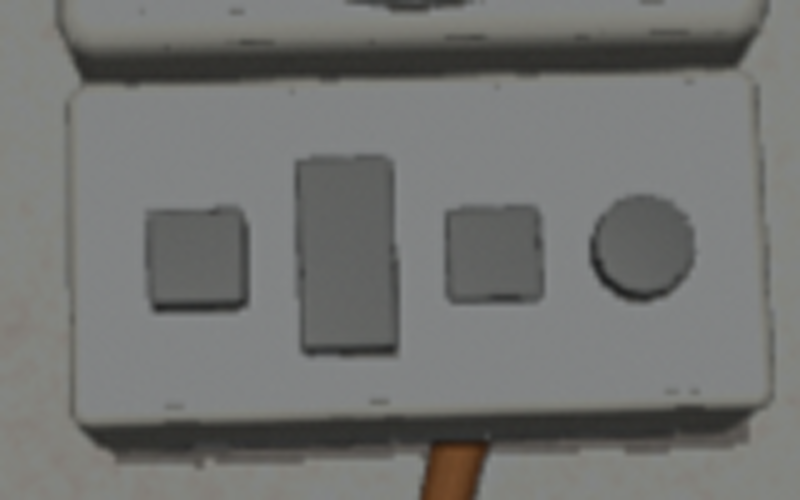

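```bash
cat > go.py <<'E'
import sys,numpy as np
from rig import status
from scipy.spatial.transform import Rotation as R
s=status.read_state();q=s['eef_rot'];M=R.from_quat(q[[1,2,3,0]]).as_matrix()
print('t',s['time_s'],'p',s['ee_pos'].round(4),'q6',s['qpos'].round(2),'F',s['contact_force'].round(1),'w',s['width'].__round__(4));print(M.round(3))
if len(sys.argv)>3:
    t=np.array([float(a) for a in sys.argv[1:4]]);print('delta tool in 6cm shares',(M.T@(t-s['ee_pos'])/.06).round(3))
E
python3 go.py .569 .0725 .214
```

```text
t 0.1 p [ 0.242  -0.5759  0.2134] q6 [-1.27  0.49  1.35 -0.    1.3  -0.1 ] F [-0.7  0.1 -0.6] w 0.0913
[[-0.     0.922  0.387]
 [ 0.001  0.387 -0.922]
 [-1.     0.    -0.001]]
delta tool in 6cm shares [-1.000e-03  9.210e+00 -7.851e+00]
```

Emit:
drive_tool:
  deltas: "0 0.6 -0.6 0.96 0 0 0; 0 0.6 -0.6 0.96 0 0 0; 0 0.6 -0.6 0.96 0 0 0; 0 0.6 -0.6 0.96 0 0 0; 0 0.5 -0.6 0.96 0 0 0"
  squeeze: 40

```text
time_s: 0.72
ee_pos: [0.3643, -0.3531, 0.2119]
eef_rot: [0.511, 0.488, 0.513, -0.488]
contact_force: [0.8, -0.4, 0.5]
width: 0.0442
```

```bash
python3 go.py .569 .0725 .2
```

```text
t 0.725 p [ 0.3643 -0.3531  0.2119] q6 [-0.89  0.33  1.63  0.    1.18  0.63] F [ 0.8 -0.4  0.5] w 0.0442
[[-0.001  0.999  0.048]
 [ 0.002  0.048 -0.999]
 [-1.    -0.001 -0.003]]
delta tool in 6cm shares [ 0.211  3.746 -6.923]
```

Emit:
drive_tool:
  deltas: "0 0.5 -0.85 -0.1 0 0 0; 0 0.5 -0.85 -0.1 0 0 0; 0 0.5 -0.85 0 0 0 0; 0 0.5 -0.85 0 0 0 0; 0 0.5 -0.85 0 0 0 0"

```text
time_s: 1.35
ee_pos: [0.5027, -0.0819, 0.2119]
eef_rot: [0.514, 0.485, 0.515, -0.485]
contact_force: [0.8, -1.5, -0.7]
width: 0.0004
```

```bash
python3 go.py .569 .0725 .2
```

```text
t 1.35 p [ 0.5027 -0.0819  0.2119] q6 [-0.28  0.33  1.63  0.    1.18  1.23] F [ 0.8 -1.5 -0.7] w 0.0004
[[-0.001  0.998  0.059]
 [ 0.002  0.059 -0.998]
 [-1.    -0.001 -0.003]]
delta tool in 6cm shares [ 0.204  1.254 -2.503]
```

Emit:
drive_tool:
  deltas: "0 0.4 -0.8 0 0 0 0; 0 0.4 -0.8 0 0 0 0; 0.3 0.4 -0.7 0 0 0 0; 0.3 0.1 -0.2 0 0 0 0; 0 0 0 0 0 0 0"

```text
time_s: 1.98
ee_pos: [0.5737, 0.0816, 0.1742]
eef_rot: [0.515, 0.484, 0.517, -0.484]
contact_force: [-0.0, -0.3, 0.5]
width: 0.0
```

```bash
python3 go.py .569 .0725 .105
```

```text
t 1.975 p [0.5737 0.0816 0.1742] q6 [0.04 0.47 1.51 0.   1.16 1.54] F [-0.  -0.3  0.5] w 0.0
[[-0.002  0.998  0.064]
 [ 0.002  0.064 -0.998]
 [-1.    -0.002 -0.002]]
delta tool in 6cm shares [ 1.154 -0.085  0.149]
```

Emit:
drive_tool:
  deltas: "0 -0.08 0.15 0 0 0 0; 0.4 0 0 0 0 0 0; 0.4 0 0 0 0 0 0; 0.2 0 0 0 0 0 0; 0 0 0 0 0 0 0"

```text
time_s: 2.6
ee_pos: [0.5683, 0.0645, 0.1164]
eef_rot: [0.514, 0.486, 0.514, -0.485]
contact_force: [-0.5, -0.5, 0.4]
width: 0.0005
```

```bash
python3 go.py .569 .0725 .087; python3 - <<'E'
from rig import snapshot
import cv2
s,_=snapshot('scene');x=cv2.resize(s[150:280,220:420],None,fx=4,fy=4,interpolation=cv2.INTER_CUBIC);cv2.imwrite('pics/s2.png',x[:,:,::-1])
E
```

```text
t 2.6 p [0.5683 0.0645 0.1164] q6 [0.01 0.53 1.59 0.   1.02 1.52] F [-0.5 -0.5  0.4] w 0.0005
[[ 0.001  0.998  0.058]
 [ 0.001  0.058 -0.998]
 [-1.     0.001 -0.001]]
delta tool in 6cm shares [ 0.49   0.018 -0.132]
```

View pics/s2.png

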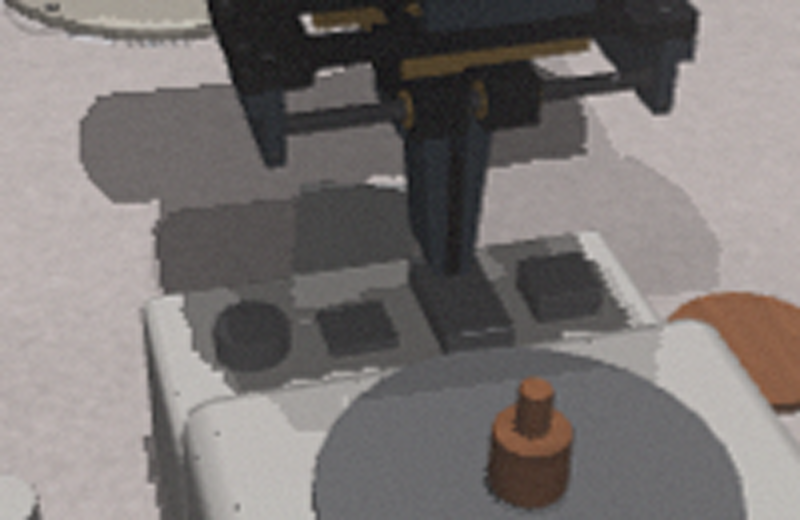

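The picture shows the shut fingertips at about (450,265), over the long key, whose top spans (410–515, 260–345). They sit a little toward the round-key side, which matches the measured 8 mm offset in y. I'll correct that before pressing.

Emit:
drive_tool:
  deltas: "0 0.02 -0.08 0 0 0 0; 0 0 0 0 0 0 0; 0 0 0 0 0 0 0; 0 0 0 0 0 0 0; 0 0 0 0 0 0 0"

```text
time_s: 3.28
ee_pos: [0.5708, 0.0698, 0.1192]
eef_rot: [0.515, 0.487, 0.513, -0.484]
contact_force: [-0.8, -0.1, 0.2]
width: 0.0003
```

```bash
python3 go.py .569 .0725 .087
```

```text
t 3.275 p [0.5708 0.0698 0.1192] q6 [0.02 0.53 1.58 0.   1.02 1.53] F [-0.8 -0.1  0.2] w 0.0003
[[ 0.005  0.998  0.058]
 [ 0.001  0.058 -0.998]
 [-1.     0.005 -0.001]]
delta tool in 6cm shares [ 0.536 -0.031 -0.047]
```

Emit:
drive_tool:
  deltas: "0.1 -0.02 -0.04 0 0 0 0; 0.15 0 0 0 0 0 0; 0.12 0 0 0 0 0 0; 0.12 0 0 0 0 0 0; 0.05 0 0 0 0 0 0"

```text
time_s: 3.9
ee_pos: [0.5699, 0.0724, 0.0884]
eef_rot: [0.516, 0.487, 0.513, -0.483]
contact_force: [-33.0, -1.9, 117.3]
width: 0.0005
```

```bash
python3 go.py .569 .0725 .088
```

```text
t 3.9 p [0.5699 0.0724 0.0884] q6 [0.02 0.57 1.61 0.   0.95 1.53] F [-33.   -1.9 117.3] w 0.0005
[[ 0.007  0.998  0.058]
 [ 0.001  0.058 -0.998]
 [-1.     0.008 -0.001]]
delta tool in 6cm shares [ 0.007 -0.016 -0.003]
```

The force reached 117 N, very close to the limit. I'll lift off now and press the next key in smaller steps.

Emit:
drive_tool:
  deltas: "-0.05 0 0 0 0 0 0; -0.2 0 0 0 0 0 0; -0.4 0 0 0 0 0 0; -0.2 0 0 0 0 0 0; 0 0 0 0 0 0 0"

```text
time_s: 4.53
ee_pos: [0.5695, 0.0722, 0.1415]
eef_rot: [0.516, 0.487, 0.513, -0.483]
contact_force: [0.5, -0.3, -0.4]
width: 0.0005
```

```bash
python3 go.py .574 -.0185 .14; python3 - <<'E'
from rig import snapshot
import cv2
s,_=snapshot('scene');x=cv2.resize(s[150:280,220:420],None,fx=4,fy=4,interpolation=cv2.INTER_CUBIC);cv2.imwrite('pics/s3.png',x[:,:,::-1])
E
```

```text
t 4.525 p [0.5695 0.0722 0.1415] q6 [0.02 0.5  1.57 0.   1.07 1.53] F [ 0.5 -0.3 -0.4] w 0.0005
[[ 0.008  0.998  0.058]
 [ 0.001  0.058 -0.998]
 [-1.     0.008 -0.001]]
delta tool in 6cm shares [ 0.023 -0.013  1.514]
```

View pics/s3.png

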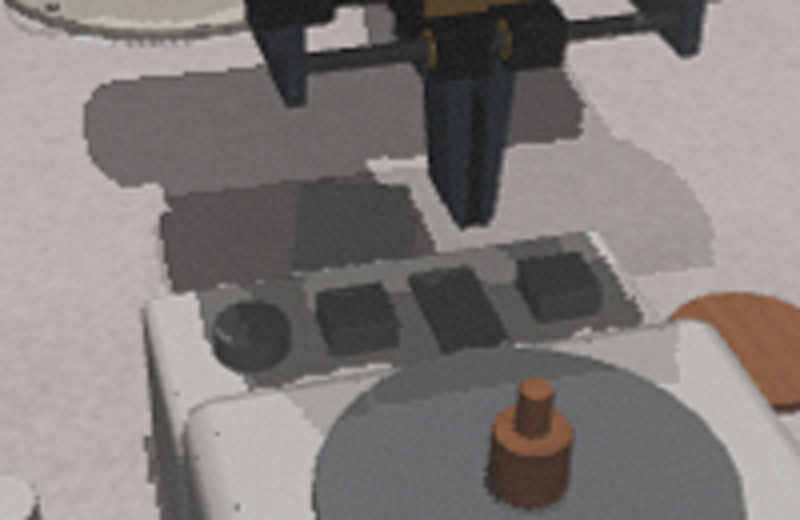

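The long key at (455,310) is now flush and the square at (357,320) stands up with its sides showing. The other square and the round key are also up. Next is the round key.

Emit:
drive_tool:
  deltas: "0 0 0.5 0 -0.1 0 0; 0 0 0.5 0 0 0 0; 0 0 0.4 0 0 0 0; 0 0 0 0 0 0 0; 0 0 0 0 0 0 0"

```text
time_s: 5.2
ee_pos: [0.5723, -0.013, 0.1369]
eef_rot: [0.516, 0.484, 0.513, -0.486]
contact_force: [1.1, 0.1, 0.1]
width: -0.0001
```

```bash
python3 go.py .574 -.0185 .103
```

```text
t 5.2 p [ 0.5723 -0.013   0.1369] q6 [-0.12  0.51  1.57 -0.01  1.06  1.39] F [1.1 0.1 0.1] w -0.0001
[[ 0.002  0.998  0.059]
 [-0.005  0.059 -0.998]
 [-1.     0.001  0.005]]
delta tool in 6cm shares [0.566 0.023 0.091]
```

Emit:
drive_tool:
  deltas: "0.1 0.02 0.1 0 0 0 0; 0.2 0 0 0 0 0 0; 0.1 0 0 0 0 0 0; 0 0 0 0 0 0 0; 0 0 0 0 0 0 0"

```text
time_s: 5.82
ee_pos: [0.5733, -0.0174, 0.1102]
eef_rot: [0.516, 0.483, 0.514, -0.486]
contact_force: [0.8, -0.6, 0.1]
width: 0.0
```

```bash
python3 go.py .574 -.0185 .09
```

```text
t 5.825 p [ 0.5733 -0.0174  0.1102] q6 [-0.13  0.54  1.59 -0.01  1.01  1.38] F [ 0.8 -0.6  0.1] w 0.0
[[-0.     0.998  0.061]
 [-0.005  0.061 -0.998]
 [-1.    -0.     0.005]]
delta tool in 6cm shares [0.337 0.01  0.017]
```

Emit:
drive_tool:
  deltas: "0.07 0 0.015 0 0 0 0; 0.07 0 0 0 0 0 0; 0.06 0 0 0 0 0 0; 0.05 0 0 0 0 0 0; 0.04 0 0 0 0 0 0"

```text
time_s: 6.45
ee_pos: [0.5738, -0.0184, 0.0925]
eef_rot: [0.517, 0.484, 0.514, -0.485]
contact_force: [-1.9, 0.0, -0.2]
width: 0.0004
```

Emit:
drive_tool:
  deltas: "0.03 0 0 0 0 0 0; 0.02 0 0 0 0 0 0; 0.015 0 0 0 0 0 0; 0.01 0 0 0 0 0 0; 0 0 0 0 0 0 0"

```text
time_s: 7.08
ee_pos: [0.5739, -0.0185, 0.0894]
eef_rot: [0.517, 0.484, 0.513, -0.485]
contact_force: [0.0, 0.1, -1.2]
width: 0.0006
```

Emit:
drive_tool:
  deltas: "-0.1 0 0 0 0 0 0; -0.5 0 0 0 0 0 0; -0.6 0 0 0 0 0 0; -0.3 -0.8 0 0 0 0 0; 0 -0.5 0 0 0 0 0"

```text
time_s: 7.7
ee_pos: [0.496, -0.023, 0.1828]
eef_rot: [0.517, 0.484, 0.513, -0.485]
contact_force: [0.3, -0.1, -0.8]
width: 0.0002
```

```bash
python3 go.py; python3 - <<'E'
from rig import snapshot,camera_model
from h import *
import cv2
s,_=snapshot('scene');x=cv2.resize(s[150:280,220:420],None,fx=4,fy=4,interpolation=cv2.INTER_CUBIC);cv2.imwrite('pics/s4.png',x[:,:,::-1])
p,d=snapshot('top');m=camera_model('top')
x=cv2.resize(p[150:250,240:400],None,fx=5,fy=5,interpolation=cv2.INTER_CUBIC);cv2.imwrite('pics/t4.png',x[:,:,::-1])
for n,u,v in(('sqout',279,201),('long',309,200),('sqin',339,200),('round',368,199)):
    print(n,np.median([pt(m,a,b,d[b,a])[2] for a in range(u-4,u+5) for b in range(v-4,v+5)]).round(4))
E
```

```text
t 7.7 p [ 0.496  -0.023   0.1828] q6 [-0.16  0.35  1.7  -0.01  1.09  1.35] F [ 0.3 -0.1 -0.8] w 0.0002
[[ 0.004  0.998  0.062]
 [-0.005  0.062 -0.998]
 [-1.     0.003  0.006]]
sqout 0.0999
long 0.0999
sqin 0.5719
round 0.5878
```

View pics/s4.png

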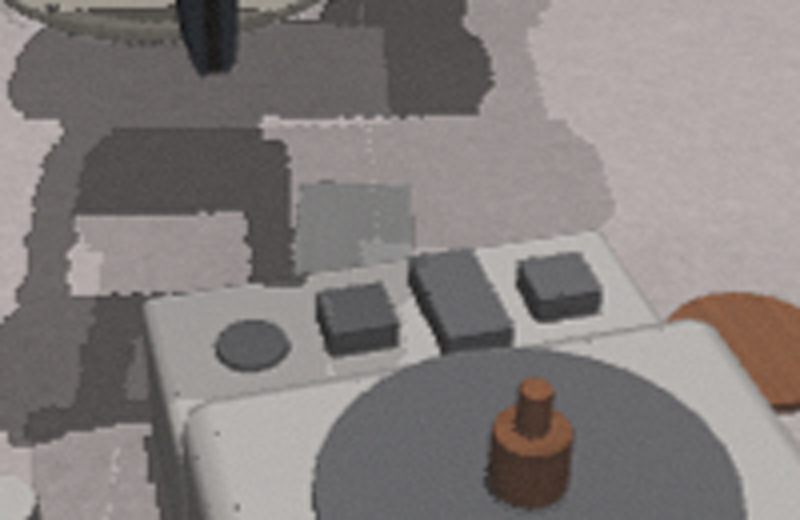

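View pics/t4.png

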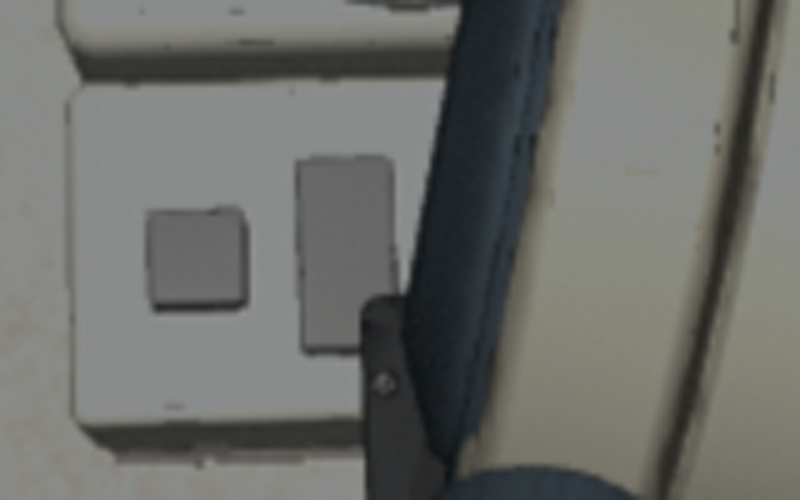

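In the scene view the round key at (253,345) is flush and the long key and both squares stand up. The top view puts the long key and the left square at 0.0999 m by depth. The arm hides the other two there.

Emit:
drive_tool:
  deltas: "-0.2 0 0 0 0 0 0; 0 0 0 0 0 0 0; 0 0 0 0 0 0 0; 0 0 0 0 0 0 0; 0 0 0 0 0 0 0"

```text
time_s: 8.43
ee_pos: [0.497, -0.0229, 0.195]
eef_rot: [0.517, 0.484, 0.513, -0.485]
contact_force: [0.1, -0.1, -0.1]
width: 0.0005
```

```bash
python3 - <<'E'
from rig import snapshot,camera_model,close_job
from h import *
s,d=snapshot('scene');m=camera_model('scene')
for n,u,v in(('round',283,236),('sqin',309,226),('long',335,222),('sqout',359,218)):
    print(n,np.median([pt(m,a,b,d[b,a])[2] for a in range(u-3,u+4) for b in range(v-1,v+2)]).round(4))
print(close_job())
E
python3 go.py
```

```text
round 0.0909
sqin 0.1009
long 0.1006
sqout 0.101
the job is handed in; nothing more can be done
None
the job is handed in; nothing more can be done
```

I pressed the long stop key down, which popped the square key up. I then pressed the round dough key down, which popped the long key up. I drew the arm clear and handed the job in at about 8.5 s.

- **Final heights:** The last depth readings put the round key at 90.9 mm, so it is down. The long key was at 100.6 mm, the square that started in at 100.9 mm and the other square at 101.0 mm, so all three are up. These readings run about 2 mm high, which is within the calibration.
- **Contact:** The wrist force was about 0 N before I handed in, with the tool about 10 cm above the deck.
- **Key order:** After the first press, the camera picture showed the long key flush and the square up. I judged this by eye and took no depth reading at that point.
- **Force near the limit:** The long-key press ended harder than intended, at a measured 117 N against the 120 N wrist limit. I only saw the value at the end of that call, so a short peak above 120 N can't be ruled out. I pressed the round key in smaller steps, and the readings there stayed near 0 N.
- **Hidden keys:** In the last top view the arm hid the round key and the square beside it, so their final heights come from the scene camera only.

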